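Check that a press release lever stops short of its grip bar

TASK

Check the red hand lever before it is fitted to the press: with the outside of the shut fingers, press it in towards its bar until it comes up against its own stop, ease it all the way out again without letting it snap back, then press it in to the stop a second time and finish while still holding it there so that the gap to the bar can be gauged. Press firmly but do not lean hard on it once it has stopped, do not put a finger behind the lever or touch the bar, and do not grip anything. Leave the blue lever and everything else on the bench alone.

Things in the scene. Friction and masses are not known exactly. Their poses are not given: they have to be found in the camera images.
- red_stand: Checking stand of the red handle, fixed to the bench: aluminium base plate 100 (x) x 200 (y) x 12 mm, two steel posts, a dark clamp block at the +y end whose top is at 113 mm. Origin: centre of the plate's underside, on the bench. Its x axis points from the lever side to the bar side (roughly away from the robot, within 0.45 rad). Nothing on the stand is higher than 115 mm.
- red_bar: Fixed grip bar of the red handle, a horizontal bar 25 mm thick over its black rubber sleeve, along the stand's y. Origin: middle of the bar on its centre line, 25 mm from the stand's origin along the stand's +x and 100 mm above the bench. Axes as the stand's.
- red_blade: The red blade of the hand lever, at the height of the bar and on the stand's -x side of it: 18 mm high (z), 10 mm thick (x), running 118 mm along its own -y from the hinge, with a 22 mm red ball centred 122 mm from the hinge. Origin: on the upright hinge axis, 100 mm above the bench (at -27 mm x, +78 mm y of the stand). Its +x is the direction in which its outer part goes when pressed in. The blade's front face lies 4.5 mm to -x of the origin.
- red_press (a point): Point on the front face of the red blade (the side away from the bar), 90 mm from the hinge axis, at mid-height; axes as the blade's. A good place to press.
- red_lever (a joint): Swing of the red lever about its upright hinge, rad: 0 fully out (at rest), 0.40 fully in against its own stop, where the blade is parallel to the bar with about 34 mm of air between them. A spring returns it: pressed at 90 mm from the hinge it takes about 3.5 N to start and 8 N to reach the stop.
- blue_stand: Checking stand of the blue handle, fixed to the bench: aluminium base plate 100 (x) x 200 (y) x 12 mm, two steel posts, a dark clamp block at the -y end whose top is at 113 mm. Origin: centre of the plate's underside, on the bench. Its x axis points from the lever side to the bar side (roughly away from the robot, within 0.45 rad). Nothing on the stand is higher than 115 mm.
- blue_bar: Fixed grip bar of the blue handle, a horizontal bar 25 mm thick over its black rubber sleeve, along the stand's y. Origin: middle of the bar on its centre line, 25 mm from the stand's origin along the stand's +x and 100 mm above the bench. Axes as the stand's.
- blue_blade: The blue blade of the hand lever, at the height of the bar and on the stand's -x side of it: 18 mm high (z), 10 mm thick (x), running 118 mm along its own +y from the hinge, with a 22 mm blue ball centred 122 mm from the hinge. Origin: on the upright hinge axis, 100 mm above the bench (at -27 mm x, -78 mm y of the stand). Its +x is the direction in which its outer part goes when pressed in. The blade's front face lies 4.5 mm to -x of the origin.
- blue_press (a point): Point on the front face of the blue blade (the side away from the bar), 90 mm from the hinge axis, at mid-height; axes as the blade's. A good place to press.
- blue_lever (a joint): Swing of the blue lever about its upright hinge, rad: 0 fully out (at rest), 0.40 fully in against its own stop, where the blade is parallel to the bar with about 34 mm of air between them. A spring returns it: pressed at 90 mm from the hinge it takes about 3.5 N to start and 8 N to reach the stop.
- red_blade_back: Rear strip of the red lever, the face that looks at the bar; same origin and axes as the red blade. Fingers must not touch it.
- die_sleeve: Loose steel ring, 40 mm across, 35 mm high, standing in front of the red stand near the lever's hinge end. Origin: centre of the underside.
- plunger: Loose steel punch standing upright, 16 mm thick with a 26 mm head, 55 mm high, in front of the blue stand. Origin: centre of the underside.
- wash_bottle: White plastic bottle, 66 mm across, 170 mm high, beyond the stands. Origin: centre of the underside.
- dish: Glass dish, 110 mm across, 30 mm high, beyond the stands. Origin: centre of the underside.
- jar: Amber jar with a black cap, 48 mm across, 70 mm high, beyond the stands. Origin: centre of the underside.
- holder: Aluminium pellet holder, 70 x 45 x 6 mm with a hole, lying outside the stands on the robot's right. Origin: centre of the underside.
- spatula: Thin steel spatula, 160 mm long, 6 mm high, lying outside the stands on the robot's left. Origin: middle of its underside.

How it is judged:
By the outcome, as a careful person would: the job done as asked, in the order asked, and still so for the second after the job is handed in, while the arm keeps its last pose, push and grip.
It also fails if it takes over 64 s, if anything falls off the work surface, if the arm or the gripper's body presses on something with over 40 N, if the wrist force passes 120 N, or if a joint passes its speed limit or range.

ROBOT

A 7-joint arm with a two-finger parallel gripper is mounted at the origin on the work surface. World frame = base frame: x ahead of the robot, y to its left, z up, the work surface at z = 0. Lengths are in m, angles in rad, forces in N, time in s.
With the tool pointing down it reaches from about 0.35 to 0.775 m from the base axis. Payload 3.1 kg.
Tool frame: the origin (TCP) lies on the centre line of the jaws, within the pads' length; the fingertips stand 11 mm ahead of it and the grasp point (between the pads) lies 8 mm behind it (env.tip_reach is the distance from the TCP to the fingertips, in m); z points along the fingers, y is the direction in which the jaws open and shut (so a half turn about z gives the same grasp; the last joint's range is limited). The gripper opens to 85 mm and grips with 20 to 120 N. Pads are 22 mm wide; open, the fingers measure 114 mm over their backs; the gripper's body (76 mm by 85 mm) begins 54 mm behind the grasp point. The pads swing forward as they close: fully open they stand 13 mm farther back than shut.
Start: joints at [1.09, 0.311, 0.014, 1.512, -0.004, 1.319, -0.027], TCP at [0.234, -0.498, 0.242] pointing down, gripper open.
Joint ranges: [-2.7, 2.7], [-0.3, 1.91], [-1.27, 1.3], [0.12, 2.57], [-1.44, 4.58], [0.2, 2.03], [-3.05, 3.05]. Speed limits (rad/s): [2.79, 2.79, 3.14, 3.14, 3.14, 3.14, 3.14].

INTERFACE

Orientations are given as a unit quaternion [x, y, z, w].
In Python, from plant import env gives the robot as it stands.
- The arm moves only by the tool apply_moves, never from a script. Its argument "series" is a list that holds one entry, the list of rows, each a list of 6 numbers: the shift along the tool's x, y, z in cm, then the turn, a rotation vector about the tool's x, y, z in degrees. A call has 1 to 8 rows; each row is the pose to reach, as a shift and turn from the pose commanded when the call began, along the tool's axes at that moment; what a row does not reach only later rows make up. A row lasts 1/12 s, in which the tool goes at most 41.7 mm and 7.16 degrees, less where a joint would pass 70% of its speed; a pose out of reach is approached as far as the arm can. A call with a gripper value outside its range is refused whole. "fingers" is the gripper's target within -1 to 1 (fully open at 1, half-way at 0, shut at -1), set as the call begins (left out, the last holds). The fingers move at their own pace and stop on an object; "force" is the grip in N (left out, the last holds). Time passes only in rows, so rows that repeat a pose let the fingers close. It gives the time, the measured TCP pose, the force and the opening at its end, in the units of the state.
- env.sense(): the state, without advancing time (a new reading comes with each control period).
- env.get_image(name): name is "scene" or "top" or "wrist"; returns a dict with "pixels" (480x640x3 uint8, red, green, blue), "depth" (480x640 float32, m along the optical axis (not along the pixel's ray), 0 where there is no reading), "vertical_fov" (degrees; the focal length in pixels is half the picture's height over the tangent of half this angle, whatever the lens; pixels are square), "cx", "cy" (the principal point, pixels), "cam_to_world" (4x4, takes a point from camera to world coordinates). Camera axes: x right, y down, z forward; pixel columns grow to the right and rows downward; lengths in m; the calibration is good to about 2 mm. A picture is of the moment at which its call begins.
- env.hand_in(): hands the job in, once; it reports no verdict.
Trained networks look in the newest picture that a camera, given by its name, has taken for a name from the list of things; names that differ only in an ending like _2 or _b are one class to them, and where a whole thing is asked for, a point or a joint stands for the part that bears it (a point fixed in the world has none). Each returns a list of dicts, best first, with "conf" (0 to 1); they miss things now and then, are a little off and sometimes report something else, mostly with a low value. They report only what shows in the picture. A call takes as long as a camera call.
- env.search_frame(camera, target): "centre" ([row, column] in pixels, amid what is visible of it).
- env.trace(camera, target): "pixels" (480x640 bool, what is visible of it) and "centre" ([row, column] in pixels, amid what is visible of it).
- env.mark_of(camera, target): "centre" ([row, column] in pixels: a listed point, or the origin of a listed thing).
The state is a dict: "time": time; "joints": joint angles; "joint_velocities": joint speeds; "effort": joint torques, N m; "eef_pos": TCP position; "tool_rot": TCP orientation; "force": force on the tool from outside, world axes, zero at the start; "moment": the same for the moment, N m; "finger_gap": opening from 0.0 (shut) to 1.0 (fully open).
Only numpy, scipy, OpenCV 4.12 (cv2) and the standard library are available. Lean on these libraries where they do the work, as an engineer would, in place of code of your own. Each camera call takes 0.05 s, during which the arm holds its last target. There are 200 camera calls.

## Working session

There is one attempt and no reset: what is moved stays moved. The work goes in short steps, Python scripts to look and compute and a tool call to move; the robot and the scene stay as the last step left them, time stands still between calls to the robot, and variables do not carry over. Pictures are saved under pics/ and viewed, about 8 in all and at most 12, crops included, and the job is handed in when it is done.

Besides the shell and the picture viewer there is one more tool, called after "Emit:" in YAML: its name, and indented under it one key for each argument. apply_moves: Moves the arm, as the interface text tells. Its arguments: {"type":"object","properties":{"series":{"type":"array"},"fingers":{"type":"number"},"force":{"type":"number"}},"required":["series"]}

```bash
mkdir -p pics; ls; cat > h.py <<'E'
import numpy as np, cv2
from plant import env
from scipy.spatial.transform import Rotation as R
def f(im): return 240/np.tan(np.radians(im["vertical_fov"])/2)
def world(im,rc,d=None,z=None):
    r,c=rc; F=f(im); T=np.array(im["cam_to_world"])
    ray=np.array([(c-im["cx"])/F,(r-im["cy"])/F,1.])
    if z is not None:
        D=T[:3,:3]@ray; return T[:3,3]+D*(z-T[2,3])/D[2]
    if d is None: d=im["depth"][int(round(r)),int(round(c))]
    return T[:3,:3]@(ray*d)+T[:3,3]
def cloud(im,mask=None):
    F=f(im); T=np.array(im["cam_to_world"]); d=im["depth"]
    m=d>0
    if mask is not None: m&=mask
    r,c=np.nonzero(m); d=d[m]
    return np.c_[(c-im["cx"])/F*d,(r-im["cy"])/F*d,d]@T[:3,:3].T+T[:3,3]
def save(im,n): cv2.imwrite("pics/"+n,cv2.cvtColor(im["pixels"],cv2.COLOR_RGB2BGR))
E
python3 - <<'E'
from h import *
np.set_printoptions(precision=4,suppress=True)
s=env.sense(); print(s["time"],s["eef_pos"],s["tool_rot"],s["force"],s["finger_gap"])
for n in["top","scene"]:
    im=env.get_image(n); save(im,n+"0.png")
    print(n,np.array(im["cam_to_world"])[:3,3])
    for t in["red_stand","red_bar","red_blade","red_press","blue_blade","blue_stand","die_sleeve","plunger"]:
        for m in env.mark_of(n,t)[:2]:
            print(t,m["conf"],m["centre"],world(im,m["centre"],z=0.1 if t[-1] in"res" and("bar"in t or "blade" in t or"press"in t) else 0.0))
E
```

```text
pics
0.0 [ 0.2334 -0.4972  0.2412] [ 0.976   0.2177 -0.0003 -0.0012] [-0.3635 -0.6105  0.2611] 1.0001780461995797
top [ 0.4926 -0.0017  1.3282]
red_stand 0.91 [266.1, 384.1] [ 0.5669 -0.1321  0.    ]
red_stand 0.64 [192.1, 333.6] [ 0.755  -0.0007  0.    ]
red_bar 0.65 [255.8, 391.7] [ 0.5859 -0.1399  0.1   ]
red_blade 0.73 [263.1, 354.8] [ 0.5671 -0.0535  0.1   ]
red_press 0.5 [290.9, 380.6] [ 0.5032 -0.1146  0.1   ]
blue_blade 0.61 [289.9, 351.0] [ 0.5042 -0.0455  0.1   ]
blue_blade 0.48 [282.8, 296.1] [0.5183 0.0832 0.1   ]
blue_stand 0.8 [275.5, 268.9] [0.5376 0.1597 0.    ]
die_sleeve 0.72 [252.9, 503.4] [ 0.606  -0.4335  0.    ]
die_sleeve 0.63 [287.5, 348.8] [ 0.5111 -0.0435  0.    ]
plunger 0.73 [201.4, 243.5] [0.7269 0.2308 0.    ]
plunger 0.39 [312.4, 287.6] [0.4456 0.1097 0.    ]
scene [1.1766 0.8842 1.0528]
red_stand 0.83 [221.1, 299.2] [ 0.5653 -0.1382  0.    ]
red_bar 0.8 [194.5, 291.5] [ 0.5866 -0.1441  0.1   ]
red_bar 0.49 [190.9, 321.5] [ 0.5086 -0.117   0.1   ]
red_blade 0.49 [212.3, 313.1] [ 0.5748 -0.0527  0.1   ]
red_press 0.58 [190.7, 320.8] [ 0.5097 -0.1187  0.1   ]
blue_blade 0.68 [235.4, 355.0] [0.5308 0.0743 0.1   ]
blue_stand 0.74 [284.9, 368.1] [0.5384 0.1562 0.    ]
blue_stand 0.33 [199.4, 292.3] [ 0.534 -0.231  0.   ]
die_sleeve 0.47 [227.3, 333.8] [ 0.4953 -0.0676  0.    ]
plunger 0.47 [259.2, 381.4] [0.4552 0.0999 0.    ]
plunger 0.47 [227.6, 332.0] [ 0.5003 -0.0691  0.    ]
```

```bash
python3 - <<'E'
import cv2
a=cv2.imread("pics/top0.png")[140:400,200:520]
cv2.imwrite("pics/top0c.png",cv2.resize(a,None,fx=2.4,fy=2.3,interpolation=cv2.INTER_CUBIC))
E
python3 - <<'E'
from h import *
np.set_printoptions(precision=4,suppress=True)
im=env.get_image("top")
hsv=cv2.cvtColor(im["pixels"],cv2.COLOR_RGB2HSV)
m=((hsv[...,0]<8)|(hsv[...,0]>172))&(hsv[...,1]>130)&(hsv[...,2]>60)
n,l,st,ce=cv2.connectedComponentsWithStats(m.astype(np.uint8))
for i in range(1,n):
    if st[i,4]>15:
        p=cloud(im,l==i); print(st[i],ce[i],p.mean(0),p[:,2].min(),p[:,2].max())
        r,c=np.nonzero(l==i)
        w=np.array([world(im,(a,b),z=0.109) for a,b in zip(r,c)])[:,:2]
        mu=w.mean(0); e=np.linalg.svd(w-mu,full_matrices=False)[2]; t=(w-mu)@e.T
        print("axis",e[0],"ext",mu+e[0]*t[:,0].min(),mu+e[0]*t[:,0].max(), np.ptp(t,axis=0))
# bar: points z 0.105..0.116 near stand
p=cloud(im); k=(p[:,2]>.1)&(p[:,2]<.12)&(p[:,0]>.42)&(p[:,0]<.68)&(p[:,1]<-.02)&(p[:,1]>-.28)
print(k.sum())
for t in["red_blade","red_bar","red_stand"]:
    for q in env.trace("top",t)[:1]:
        r,c=np.nonzero(q["pixels"]); w=np.array([world(im,(a,b),z=.11) for a,b in zip(r,c)])[:,:2]
        print(t,q["conf"],len(r),cv2.minAreaRect(w.astype(np.float32)*1000))
E
```

```text
[357 266  41  39 271] [380.8745 288.5351] [ 0.5086 -0.1161  0.0927] -0.004473889365740336 0.11636381754915348
axis [-0.6751 -0.7377] ext [ 0.5588 -0.0596] [ 0.4773 -0.1486] [0.1207 0.023 ]
[  0 297  12   9  82] [  4.8537 301.0122] [0.4625 0.7665 0.1026] -0.0023500161122438357 0.12561300104944895
axis [ 0.0203 -0.9998] ext [0.4624 0.7745] [0.463  0.7478] [0.0267 0.0186]
1332
red_blade 0.45 151 ((520.1929931640625, -103.87570190429688), (117.28330993652344, 16.38606834411621), 45.90177536010742)
red_bar 0.97 723 ((587.4423828125, -148.40884399414062), (159.73526000976562, 26.639753341674805), 69.4561767578125)
red_stand 0.79 3370 ((548.3402099609375, -114.93293762207031), (209.93661499023438, 122.7541732788086), 70.29844665527344)
```

View pics/top0c.png

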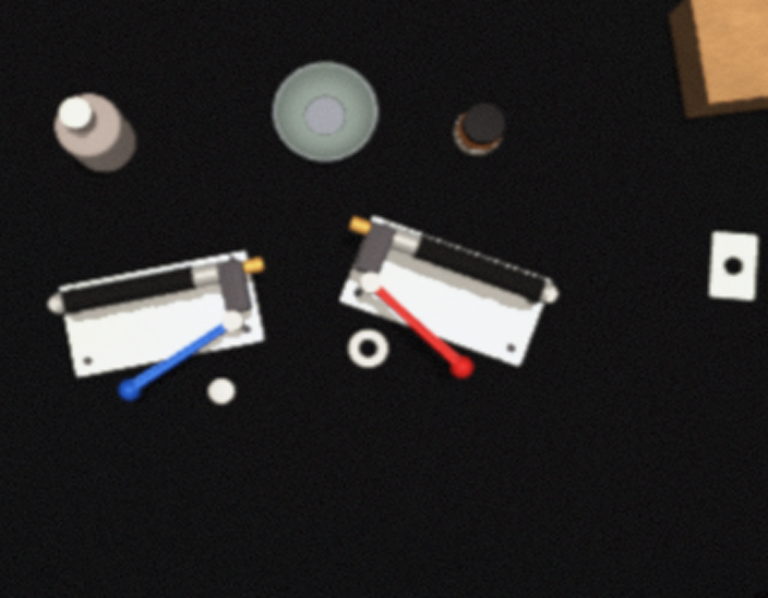

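The top crop shows the red hinge at crop (370,283), with the blade running to its ball at (462,368). The bar is behind it and the die sleeve is in front at (368,348). This agrees with the computed hinge at (0.568, -0.054) and a rest yaw of -0.758. I'll shut the fingers and move over at height.

Emit:
apply_moves:
  series:
    - [[2.5,-1.8,0,0,0,-3],[5.5,-3.9,0,0,0,-6],[8.4,-6,0,0,0,-9],[11.2,-8,0,0,0,-12],[14,-10,0,0,0,-15],[16.8,-12,0,0,0,-18],[19.6,-14,0,0,0,-21.4],[22,-15.7,0,0,0,-21.4]]
  fingers: -1
  force: 40

```text
time: 1.77
eef_pos: [0.3672, -0.2598, 0.2426]
tool_rot: [0.918, 0.397, 0.0, 0.0]
force: [-0.4, 0.4, -0.2]
finger_gap: -0.0
```

```bash
cat >> h.py <<'E'
H=np.array([.568,-.054]); Y0=-.758   # hinge, blade yaw at rest
def tgt(th,off=0.,z=.097,along=.09,half=.0145):
    "TCP pose riding on blade at swing th, off = distance before contact"
    y=Y0+th; M=np.array([[np.cos(y),-np.sin(y)],[np.sin(y),np.cos(y)]])
    p=H+M@np.array([-.0045-half-off,-along])
    Rt=R.from_matrix(np.array([[-M[0,1]*-1*-1,M[0,0],0],[0,M[1,0],0],[0,0,-1]])*0+np.c_[[M[0,1]*-1,M[1,1]*1*1,0],[M[0,0],M[1,0],0],[0,0,-1]]) if False else \
       R.from_matrix(np.c_[np.r_[M[:,1],0],np.r_[M[:,0],0],[0,0,-1]])  # tool x=blade y, tool y=blade x
    return np.r_[p,z],Rt
def row(P,Q,p,q):
    "row (cm,deg) from pose P,Q to p,q"
    return np.round(np.r_[Q.inv().apply(p-P)*100,np.degrees((Q.inv()*q).as_rotvec())],2)
def now():
    s=env.sense(); return np.array(s["eef_pos"]),R.from_quat(s["tool_rot"]),s
E
sed -i '/Rt=R.from_matrix(np.array/d; s/^       R.from_matrix/    Rt=R.from_matrix/' h.py
python3 - <<'E'
from h import *
P,Q,s=now(); print(P,Q.as_matrix().round(3),s["finger_gap"],s["force"],s["time"])
print(row(P,Q,*tgt(0,.04,P[2])))
print(row(P,Q,*tgt(0,.04)))
E
```

```text
[ 0.36722226 -0.25981021  0.24259869] [[ 0.685  0.728  0.001]
 [ 0.728 -0.685  0.   ]
 [ 0.001  0.001 -1.   ]] -4.364286005989572e-05 [-0.37940248  0.37374699 -0.22249721] 1.7667
[ 1.977e+01 -5.400e+00  1.000e-02  3.000e-02 -4.000e-02  1.800e-01]
[19.76 -5.41 14.57  0.03 -0.04  0.18]
```

Emit:
apply_moves:
  series:
    - [[2.5,-0.7,0,0,0,0],[5.5,-1.5,0,0,0,0],[9,-2.5,0,0,0,0],[12.5,-3.5,0,0,0,0],[15.5,-4.3,0,0,0,0],[18,-5,0,0,0,0],[19.8,-5.4,0,0,0,0],[19.8,-5.4,0,0,0,0]]

```text
time: 2.43
eef_pos: [0.465, -0.076, 0.2426]
tool_rot: [0.917, 0.399, 0.002, -0.001]
force: [-0.0, 0.5, 0.5]
finger_gap: 0.003
```

```bash
python3 - <<'E'
from h import *
np.set_printoptions(precision=4,suppress=True)
P,Q,s=now(); print(P,s["force"],s["time"])
im=env.get_image("wrist"); save(im,"wrist1.png")
for t in["red_press","red_blade","red_bar"]:
    for m in env.mark_of("wrist",t)[:1]: print(t,m["conf"],m["centre"],world(im,m["centre"],z=.1))
hsv=cv2.cvtColor(im["pixels"],cv2.COLOR_RGB2HSV)
m=((hsv[...,0]<8)|(hsv[...,0]>172))&(hsv[...,1]>130)&(hsv[...,2]>60)
p=cloud(im,m); p=p[(p[:,2]>.085)&(p[:,2]<.12)]; print(len(p),p.min(0),p.max(0))
y=Y0; M=np.array([[np.cos(y),-np.sin(y)],[np.sin(y),np.cos(y)]])
b=(p[:,:2]-H)@M   # blade coords
for a in(-.03,-.05,-.07,-.09,-.105):
    k=abs(b[:,1]-a)<.008; k&=p[:,2]>.1
    if k.sum(): print(a,k.sum(),np.percentile(b[k,0],[2,50,98]),np.percentile(p[k,2],[50,98]))
print("tip end",b[:,1].min())
print(row(P,Q,*tgt(0,.04)),row(P,Q,*tgt(0,.015)))
E
```

```text
[ 0.465  -0.076   0.2426] [-0.0349  0.4667  0.4963] 2.4333
red_press 0.83 [230.5, 388.7] [ 0.5016 -0.1156  0.1   ]
red_bar 0.87 [180.2, 495.9] [ 0.5886 -0.1407  0.1   ]
2438 [ 0.4725 -0.1508  0.0923] [ 0.5613 -0.056   0.1117]
-0.03 315 [-0.0075 -0.0038  0.0016] [0.1079 0.1095]
-0.05 290 [-0.0072 -0.0036  0.002 ] [0.108 0.11 ]
-0.07 272 [-0.0069 -0.0033  0.0022] [0.1081 0.1098]
-0.09 264 [-0.0067 -0.0029  0.0029] [0.1079 0.1097]
-0.105 259 [-0.0064 -0.0024  0.0035] [0.1079 0.1099]
tip end -0.1310148530438372
[-0.38  0.08 14.56 -0.04 -0.21  0.47] [-0.4   2.58 14.56 -0.04 -0.21  0.47]
```

View pics/wrist1.png

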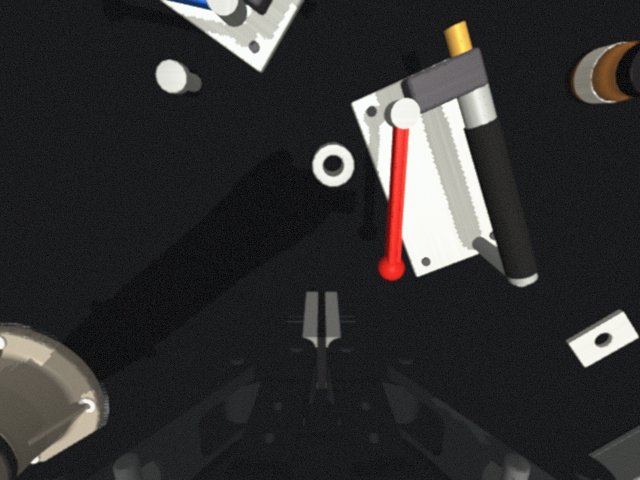

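The wrist view shows the red blade from the hinge (405,112) to the ball (392,268), with the shut fingers at (322,300), clear of the lever. I'll shift the hinge by about 4 mm and the yaw by about 0.016, then descend.

```bash
sed -i 's/^H=.*/H=np.array([.5645,-.0507]); Y0=-.742/' h.py; python3 - <<'E'
from h import *
P,Q,s=now()
print(row(P,Q,*tgt(0,.035)))
E
```

```text
[ 0.28 -0.08 14.52  0.02  0.07 -1.07]
```

Emit:
apply_moves:
  series:
    - [[0.3,-0.1,1.5,0,0,-1],[0.3,-0.1,4,0,0,-1],[0.3,-0.1,7,0,0,-1],[0.3,-0.1,10,0,0,-1],[0.3,-0.1,12.5,0,0,-1],[0.3,-0.1,14,0,0,-1],[0.3,-0.1,14.5,0,0,-1],[0.3,-0.1,14.5,0,0,-1]]

```text
time: 3.3
eef_pos: [0.4629, -0.0799, 0.0961]
tool_rot: [0.916, 0.402, -0.002, -0.001]
force: [0.3, 0.0, -0.7]
finger_gap: 0.002
```

```bash
python3 - <<'E'
from h import *
np.set_printoptions(precision=4,suppress=True)
P,Q,s=now(); print(P,s["force"],s["time"])
p,q=tgt(0,.035); print("err",p-P)
for o in(.02,.01,.005): print(row(P,Q,*tgt(0,o)))
im=env.get_image("wrist"); save(im,"wrist2.png")
E
```

```text
[ 0.4629 -0.0799  0.0961] [ 0.2738  0.0363 -0.655 ] 3.3
err [ 0.001  -0.0007  0.0009]
[ 0.02  1.61 -0.09 -0.14  0.13 -0.09]
[ 0.02  2.61 -0.1  -0.14  0.13 -0.09]
[ 0.02  3.11 -0.1  -0.14  0.13 -0.09]
```

View pics/wrist2.png

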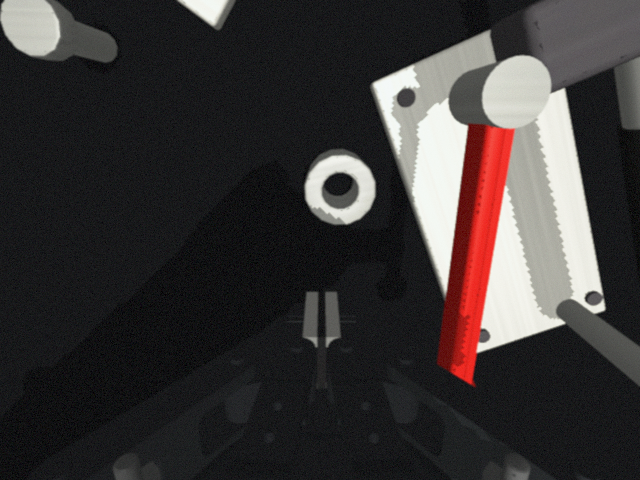

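Fingers and lever are clear of each other, with the blade about 35 mm to tool +y. I'll approach to near contact.

Emit:
apply_moves:
  series:
    - [[0,0.4,0,0,0,0],[0,1.0,0,0,0,0],[0,1.7,0,0,0,0],[0,2.2,0,0,0,0],[0,2.6,0,0,0,0],[0,2.8,0,0,0,0],[0,2.9,0,0,0,0],[0,2.9,0,0,0,0]]

```text
time: 4.02
eef_pos: [0.4859, -0.0982, 0.0972]
tool_rot: [0.915, 0.403, -0.0, -0.0]
force: [-0.0, -0.4, -0.8]
finger_gap: -0.001
```

Emit:
apply_moves:
  series:
    - [[0,0.1,0,0,0,0],[0,0.2,0,0,0,0],[0,0.3,0,0,0,0],[0,0.4,0,0,0,0],[0,0.5,0,0,0,0],[0,0.6,0,0,0,0],[0,0.7,0,0,0,0],[0,0.7,0,0,0,0]]

```text
time: 4.68
eef_pos: [0.4912, -0.1031, 0.0973]
tool_rot: [0.915, 0.403, 0.0, 0.0]
force: [0.7, -0.9, 0.3]
finger_gap: -0.001
```

```bash
cat > st.py <<'E'
from h import *
P,Q,s=now(); F=Q.inv().apply(s["force"])
M=np.array([[np.cos(Y0),-np.sin(Y0)],[np.sin(Y0),np.cos(Y0)]])
print(P.round(4),"blade xy",((P[:2]-H)@M).round(4),"Ftool",F.round(1),"t",round(s["time"],2),"yaw(tool y)",np.arctan2(*Q.as_matrix()[[1,0],1]).round(3))
E
python3 st.py
```

```text
[ 0.4912 -0.1031  0.0973] blade xy [-0.0186 -0.0881] Ftool [-0.2  1.1 -0.3] t 4.68 yaw(tool y) -0.741
```

Emit:
apply_moves:
  series:
    - [[0,0.05,0,0,0,0],[0,0.1,0,0,0,0],[0,0.15,0,0,0,0],[0,0.2,0,0,0,0],[0,0.2,0,0,0,0]]

```text
time: 5.1
eef_pos: [0.4926, -0.1043, 0.0973]
tool_rot: [0.915, 0.403, 0.0, 0.0]
force: [0.9, 0.3, -0.2]
finger_gap: 0.002
```

```bash
python3 st.py
```

```text
[ 0.4926 -0.1043  0.0973] blade xy [-0.0168 -0.0881] Ftool [0.8 0.5 0.2] t 5.1 yaw(tool y) -0.741
```

Emit:
apply_moves:
  series:
    - [[0,0.1,0,0,0,0],[0,0.2,0,0,0,0],[0,0.3,0,0,0,0],[0,0.3,0,0,0,0]]

```text
time: 5.43
eef_pos: [0.4939, -0.1056, 0.0972]
tool_rot: [0.915, 0.403, -0.001, -0.001]
force: [-4.3, 2.5, 2.6]
finger_gap: -0.004
```

```bash
python3 st.py; python3 - <<'E'
from h import *
im=env.get_image("scene"); a=im["pixels"][130:290,230:430]
cv2.imwrite("pics/s3.png",cv2.cvtColor(cv2.resize(a,None,fx=3.6,fy=3.6,interpolation=cv2.INTER_CUBIC),cv2.COLOR_RGB2BGR))
im=env.get_image("wrist"); save(im,"w3.png")
E
```

```text
[ 0.4939 -0.1056  0.0972] blade xy [-0.0149 -0.0881] Ftool [-1.1 -4.9 -2.5] t 5.43 yaw(tool y) -0.741
```

View pics/w3.png

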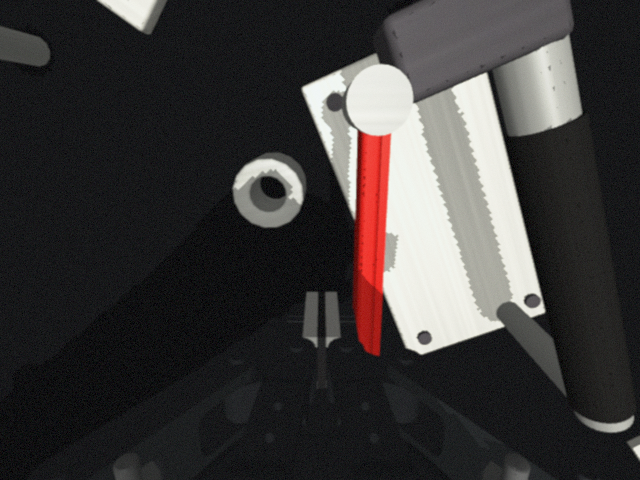

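Contact at about 5 N in tool -y, and the fingers are only on the front side of the blade. Now I'll swing in with the blade about the hinge.

Emit:
apply_moves:
  series:
    - [[-0.05,0.35,0,0,0,-2.3],[-0.09,0.71,0,0,0,-4.6],[-0.12,1.07,0,0,0,-6.9],[-0.13,1.42,0,0,0,-9.2],[-0.12,1.78,0,0,0,-11.5],[-0.1,2.14,0,0,0,-13.8],[-0.07,2.49,0,0,0,-16],[-0.07,2.49,0,0,0,-16]]

```text
time: 6.2
eef_pos: [0.5112, -0.1233, 0.0971]
tool_rot: [0.85, 0.527, -0.001, -0.001]
force: [-5.8, 2.4, 5.8]
finger_gap: 0.003
```

```bash
cat >> st.py <<'E'
d=P[:2]-H; th=np.arctan2(*np.array(Q.as_matrix()[:2,1])[::-1])-Y0
# swing from geometry: signed distance of TCP line at contact offset .0155 front
r=np.hypot(*d); print("swing geom",round(np.arctan2(d[1],d[0])-np.arctan2(*( M@np.array([-.0155,-np.sqrt(r*r-.0155**2)]))[::-1]),4))
E
python3 st.py
```

```text
[ 0.5112 -0.1233  0.0971] blade xy [ 0.0098 -0.0895] Ftool [-0.5 -6.3 -5.8] t 6.2 yaw(tool y) -0.461
swing geom 0.2817
```

Emit:
apply_moves:
  series:
    - [[-0.03,0.18,0,0,0,-1.1],[-0.05,0.35,0,0,0,-2.3],[-0.07,0.53,0,0,0,-3.4],[-0.08,0.62,0,0,0,-4],[-0.09,0.71,0,0,0,-4.6],[-0.09,0.71,0,0,0,-4.6]]

```text
time: 6.7
eef_pos: [0.5163, -0.1271, 0.0971]
tool_rot: [0.828, 0.56, -0.002, -0.002]
force: [-7.0, 3.4, 6.5]
finger_gap: 0.002
```

```bash
python3 st.py
```

```text
[ 0.5163 -0.1271  0.0971] blade xy [ 0.0161 -0.0889] Ftool [ 0.5 -7.7 -6.4] t 6.7 yaw(tool y) -0.381
swing geom 0.3515
```

Emit:
apply_moves:
  series:
    - [[-0.02,0.09,0,0,0,-0.6],[-0.03,0.18,0,0,0,-1.1],[-0.04,0.26,0,0,0,-1.6],[-0.05,0.35,0,0,0,-2.1],[-0.05,0.35,0,0,0,-2.1]]

```text
time: 7.12
eef_pos: [0.5191, -0.1289, 0.097]
tool_rot: [0.818, 0.575, -0.002, -0.002]
force: [-7.4, 2.1, 7.4]
finger_gap: 0.001
```

```bash
python3 st.py
```

```text
[ 0.5191 -0.1289  0.097 ] blade xy [ 0.0194 -0.0884] Ftool [-0.6 -7.7 -7.4] t 7.12 yaw(tool y) -0.345
swing geom 0.3883
```

Emit:
apply_moves:
  series:
    - [[0,0.07,0,0,0,0],[0,0.14,0,0,0,0],[0,0.2,0,0,0,0],[0,0.2,0,0,0,0]]

```text
time: 7.45
eef_pos: [0.5198, -0.1292, 0.097]
tool_rot: [0.818, 0.575, -0.003, -0.003]
force: [-9.4, 3.0, 8.8]
finger_gap: -0.003
```

```bash
python3 st.py
```

```text
[ 0.5198 -0.1292  0.097 ] blade xy [ 0.0201 -0.0881] Ftool [-0.3 -9.9 -8.8] t 7.45 yaw(tool y) -0.345
swing geom 0.3964
```

Emit:
apply_moves:
  series:
    - [[0,0.07,0,0,0,0],[0,0.14,0,0,0,0],[0,0.2,0,0,0,0],[0,0.2,0,0,0,0]]

```text
time: 7.78
eef_pos: [0.5199, -0.1293, 0.097]
tool_rot: [0.818, 0.575, -0.005, -0.004]
force: [-13.3, 4.3, 12.0]
finger_gap: 0.001
```

```bash
python3 st.py
```

```text
[ 0.5199 -0.1293  0.097 ] blade xy [ 0.0202 -0.0881] Ftool [ -0.5 -14.1 -11.8] t 7.78 yaw(tool y) -0.344
swing geom 0.3979
```

It is on the stop: 2 mm more command gave no motion and raised the force to 14 N. Now I'll ease it out, following the blade.

Emit:
apply_moves:
  series:
    - [[0,-0.2,0,0,0,0],[0,-0.4,0,0,0,0],[0.05,-0.66,0,0,0,1.7],[0.1,-0.93,0,0,0,3.4],[0.17,-1.19,0,0,0,5.2],[0.24,-1.44,0,0,0,6.9],[0.32,-1.7,0,0,0,8.6],[0.41,-1.95,0,0,0,10.3]]

```text
time: 8.45
eef_pos: [0.5065, -0.1194, 0.097]
tool_rot: [0.867, 0.499, -0.002, -0.001]
force: [-5.9, 2.4, 3.9]
finger_gap: 0.0
```

```bash
python3 st.py
```

```text
[ 0.5065 -0.1194  0.097 ] blade xy [ 0.0037 -0.0899] Ftool [-0.9 -6.4 -3.9] t 8.45 yaw(tool y) -0.526
swing geom 0.2139
```

Emit:
apply_moves:
  series:
    - [[0.05,-0.26,0,0,0,1.7],[0.1,-0.53,0,0,0,3.4],[0.17,-0.79,0,0,0,5.2],[0.24,-1.04,0,0,0,6.9],[0.32,-1.3,0,0,0,8.6],[0.38,-1.46,0,0,0,9.7],[0.41,-1.55,0,0,0,10.3],[0.44,-1.64,0,0,0,10.9]]

```text
time: 9.12
eef_pos: [0.496, -0.1079, 0.097]
tool_rot: [0.91, 0.415, -0.0, -0.0]
force: [-3.9, 2.0, 0.7]
finger_gap: 0.0
```

```bash
python3 st.py
```

```text
[ 0.496  -0.1079  0.097 ] blade xy [-0.0119 -0.0885] Ftool [-1.1 -4.3 -0.7] t 9.12 yaw(tool y) -0.715
swing geom 0.041
```

Emit:
apply_moves:
  series:
    - [[0.02,-0.09,0,0,0,0.5],[0.03,-0.17,0,0,0,1],[0.05,-0.25,0,0,0,1.5],[0.05,-0.32,0,0,0,1.5],[0.05,-0.39,0,0,0,1.5],[0.05,-0.46,0,0,0,1.5],[0.05,-0.54,0,0,0,1.5],[0.05,-0.6,0,0,0,1.5]]

```text
time: 9.78
eef_pos: [0.4933, -0.1047, 0.0976]
tool_rot: [0.915, 0.403, 0.001, 0.001]
force: [0.4, 1.1, -0.4]
finger_gap: -0.002
```

```bash
python3 st.py; python3 - <<'E'
from h import *
im=env.get_image("wrist"); save(im,"w4.png")
E
```

```text
[ 0.4933 -0.1047  0.0976] blade xy [-0.0159 -0.0879] Ftool [ 1.1 -0.5  0.4] t 9.78 yaw(tool y) -0.741
swing geom -0.005
```

View pics/w4.png

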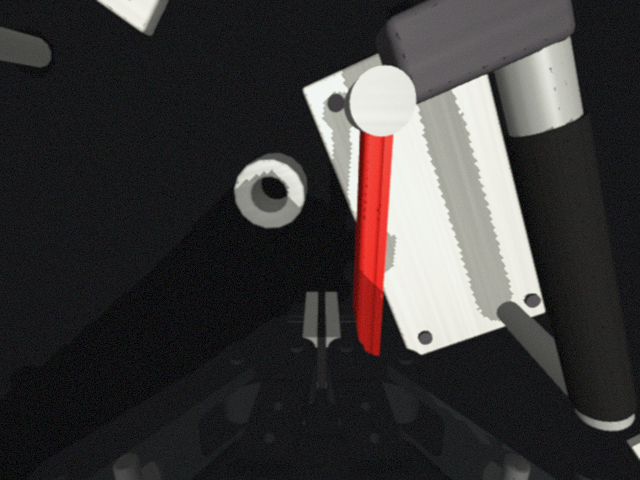

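The force is about zero and the blade (hinge (382,100), visible end (370,350)) is where it was at rest, so it is fully out. I'll back off another 1.5 mm to be sure, then press again.

Emit:
apply_moves:
  series:
    - [[0,-0.1,0,0,0,0],[0,-0.15,0,0,0,0],[0,-0.15,0,0,0,0],[0,-0.05,0,0,0,0],[0,0.05,0,0,0,0],[0,0.12,0,0,0,0],[-0.03,0.3,0,0,0,-1.1],[-0.05,0.47,0,0,0,-2.3]]

```text
time: 10.5
eef_pos: [0.4944, -0.1067, 0.0972]
tool_rot: [0.906, 0.422, -0.001, -0.001]
force: [-3.6, 2.6, 2.7]
finger_gap: -0.003
```

```bash
python3 st.py
```

```text
[ 0.4944 -0.1067  0.0972] blade xy [-0.0138 -0.0886] Ftool [-0.3 -4.5 -2.7] t 10.5 yaw(tool y) -0.698
swing geom 0.0188
```

Emit:
apply_moves:
  series:
    - [[-0.05,0.35,0,0,0,-2.3],[-0.09,0.71,0,0,0,-4.6],[-0.12,1.07,0,0,0,-6.9],[-0.13,1.42,0,0,0,-9.2],[-0.12,1.78,0,0,0,-11.5],[-0.1,2.14,0,0,0,-13.8],[-0.07,2.49,0,0,0,-16],[-0.07,2.49,0,0,0,-16]]

```text
time: 11.17
eef_pos: [0.5119, -0.1241, 0.0969]
tool_rot: [0.839, 0.544, -0.002, -0.002]
force: [-7.1, 1.4, 5.2]
finger_gap: 0.005
```

```bash
python3 st.py
```

```text
[ 0.5119 -0.1241  0.0969] blade xy [ 0.0108 -0.0897] Ftool [-1.6 -7.1 -5.2] t 11.17 yaw(tool y) -0.42
swing geom 0.2922
```

Emit:
apply_moves:
  series:
    - [[-0.03,0.18,0,0,0,-0.8],[-0.05,0.35,0,0,0,-1.7],[-0.07,0.53,0,0,0,-2.5],[-0.08,0.7,0,0,0,-3.4],[-0.09,0.85,0,0,0,-4.3],[-0.09,0.93,0,0,0,-4.3],[-0.09,0.98,0,0,0,-4.3],[-0.09,0.98,0,0,0,-4.3]]

```text
time: 11.83
eef_pos: [0.5192, -0.1287, 0.0969]
tool_rot: [0.818, 0.575, -0.003, -0.002]
force: [-7.1, 1.7, 6.7]
finger_gap: -0.001
```

```bash
python3 st.py
```

```text
[ 0.5192 -0.1287  0.0969] blade xy [ 0.0193 -0.0881] Ftool [-0.8 -7.3 -6.7] t 11.83 yaw(tool y) -0.346
swing geom 0.3887
```

Nearly there. Stop was at blade x 0.0202; 4 mm more command should reproduce about 14 N.

Emit:
apply_moves:
  series:
    - [[0,0.07,0,0,0,0],[0,0.14,0,0,0,0],[0,0.2,0,0,0,0],[0,0.26,0,0,0,0],[0,0.32,0,0,0,0],[0,0.38,0,0,0,0],[0,0.38,0,0,0,0],[0,0.38,0,0,0,0]]

```text
time: 12.5
eef_pos: [0.5199, -0.129, 0.0968]
tool_rot: [0.818, 0.575, -0.005, -0.005]
force: [-12.8, 3.3, 12.0]
finger_gap: 0.002
```

```bash
python3 st.py; python3 - <<'E'
from h import *
im=env.get_image("wrist"); save(im,"w5.png")
E
python3 st.py
```

```text
[ 0.5199 -0.129   0.0968] blade xy [ 0.0201 -0.0879] Ftool [ -1.3 -13.4 -11.8] t 12.5 yaw(tool y) -0.345
swing geom 0.3977
[ 0.5199 -0.129   0.0968] blade xy [ 0.0201 -0.0879] Ftool [ -2.  -14.1 -11.5] t 12.55 yaw(tool y) -0.345
swing geom 0.3977
```

View pics/w5.png

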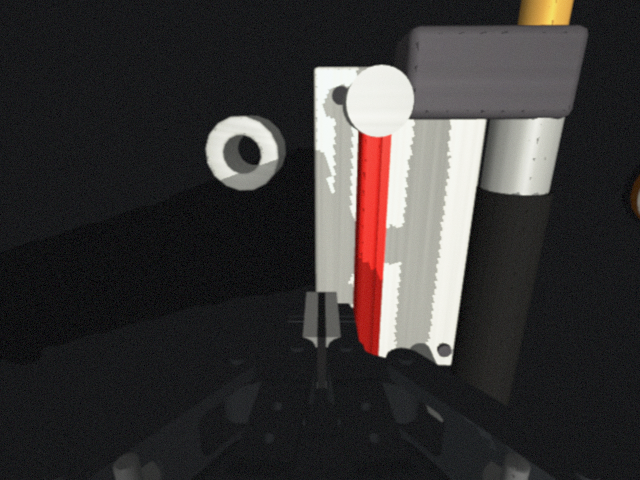

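The picture shows the blade ((375,140) to (368,350)) parallel to the plate and bar, with the fingers in front of it only and air on the bar side. It is held at the same pose as the first stop, with about 14 N of push. Handing in.

```bash
python3 -c "
from plant import env
print(env.hand_in())"
```

```text
the job is handed in; nothing more can be done
None
```

The red lever was pressed to its stop, eased all the way out, then pressed to the stop again, and I handed in while still holding it there. The job took about 12.6 s of the 64 s allowed, and nothing was gripped.

- **First press:** the lever stopped at a swing of about 0.398 rad. A further 2 mm of commanded travel gave almost no motion and raised the push to about 14 N.
- **Easing out:** the fingers followed the blade out in contact until the force fell to zero. The wrist picture then showed the blade back at its rest position.
- **Second press:** it ended at the same place, about 0.398 rad, with about 14 N of push. The last wrist picture shows the blade parallel to the bar, the fingers only on its front side, and clear air between blade and bar.

**Unexplained reading:** under load the wrist also read about 12 N of upward force. I put this down to friction between finger and blade but did not check it further. I moved nothing else on the bench, and no contact with the bar, the blue lever or other items showed in the pictures I viewed.

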